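# Transmission check of a fresh shielding pot: seat it and hold the source shutter open

## Robot

A 6-joint arm with a two-finger parallel gripper is mounted at the origin on the work surface. World frame = base frame: x ahead of the robot, y to its left, z up, the work surface at z = 0. Lengths are in mm, angles in rad, forces in N, time in s.
With the tool pointing down it reaches from about 425 to 950 mm from the base axis. Payload 3.5 kg.
Tool frame: the origin (TCP) lies between the finger pads; the fingertips stand 25 mm ahead of it and the grasp point (between the pads) lies 6 mm ahead of it; z points along the fingers, y is the line along which they close (so a half turn about z gives the same grasp; the last joint's range is limited). The gripper opens to 85 mm and grips with 20 to 120 N. Pads are 22 mm wide; open, the fingers measure 114 mm over their backs; the gripper's body (76 mm by 85 mm) begins 54 mm behind the grasp point. The pads swing forward as they close: fully open they stand 13 mm farther back than shut.
Start: joints at [1.114, 0.286, 1.577, -0, 1.279, -0.15], TCP at [203.82, 643.478, 256.325] pointing down, gripper open.
Joint ranges: [-2.77, 2.77], [-0.9, 2.22], [0.21, 2.48], [-1.53, 4.67], [0.24, 2.81], [-2.84, 2.84]. Speed limits (rad/s): [2.79, 2.79, 3.14, 3.14, 3.14, 3.14].

## Interface

Orientations are given as [roll, pitch, yaw] about the fixed x, y, z axes, in that order (R = Rz(yaw) Ry(pitch) Rx(roll)).
In Python, from plant import * gives the robot as it stands.
- The arm moves only by the tool drive_tool, never from a script. Its argument "plan" is a list of rows, each a list of 5 numbers: the closure in counts, from 0 (fully open) to 255 (shut), then the shift along the tool's x, y, z in cm, then the turn about the tool's z in degrees. A call has 1 to 10 rows; each row shifts and turns the commanded pose from where the row before left it, along the tool's axes as they then stand; what a row does not reach is not made up. A row lasts 1/12 s, in which the tool goes at most 41.7 mm and 7.16 degrees, less where a joint would pass 70% of its speed; a pose out of reach is approached as far as the arm can. A call with a gripper value outside its range is refused whole. The fingers move at their own pace and stop on an object; "grip_force" is the grip in N (left out, the last holds). Time passes only in rows, so rows that do not move let the fingers close. It gives the time, the measured TCP pose, the force, the opening and the grip force at its end, in the units of the state.
- get_state(): the state, without advancing time (a new reading comes with each control period).
- get_image(name): name is "scene" or "top"; returns a dict with "frame" (384x512x3 uint8, blue, green, red), "z_map" (384x512 float32, mm along the optical axis (not along the pixel's ray), 0 where there is no reading), "mtx" (3x3 intrinsics, pixels), "k1" (the pictures are not rectified: a ray, as slopes to the right and down, at radius r is drawn at 1 + k1 r^2 times it, then the intrinsics apply), "R" (3x3) and "t" (3): a world point X has camera coordinates R X + t. Camera axes: x right, y down, z forward; pixel columns grow to the right and rows downward; lengths in mm; the calibration is good to about 2 mm. A picture is of the moment at which its call begins.
- close_job(): hands the job in; it is judged then, once.
The state is a dict: "clock": time; "joint_positions": joint angles; "joint_velocities": joint speeds; "joint_torque": joint torques, N m; "tcp_pos": TCP position; "ee_rot": TCP orientation; "contact_force": force on the tool from outside, world axes, zero at the start; "wrist_torque": the same for the moment, N m; "width": finger opening in mm; "gripper_force": force on a finger pad.
Only numpy, scipy, OpenCV 4.12 (cv2) and the standard library are available. Lean on these libraries where they do the work, as an engineer would, in place of code of your own. Each camera call takes 0.05 s, during which the arm holds its last target. There are 200 camera calls.

## Task

Lift the freshly cast shielding pot out of the open lower half of its mould, lower it upright into the round seat between the source housing and the detector, and let it go. Then press the palm pad of the spring-return shutter lever down to its stop, without hammering it or leaning hard on it, and keep it there: finish with the robot still holding the lever fully down, since the shutter shuts by itself when released. The shutter must stay shut until the pot stands on its own in the seat; do not drop the pot, and leave everything else where it is.

Things in the scene. Friction and masses are not known exactly. Their poses are not given: they have to be found in the camera images.
- pot: Fresh shielding pot: dark grey round cup, 50 mm outside diameter, 64 mm high, open at the top (bore 30 mm, wall 10 mm, floor 14 mm), 0.3 to 0.65 kg. Origin: centre of its underside, z along its axis, up. Starts upright in the cavity of the lower mould half, the lowest 25 mm sunk in it, 39 mm standing out. Grip it across the outside.
- mould: Lower mould half, fixed: aluminium block 100 x 100 x 40 mm, round cavity in the middle of its top 53 mm wide, floor 15 mm above the table. Origin: centre of its underside; x, y along its sides. Two leader pins, 10 mm thick, stand 12 mm above its top at x = y = +40 mm and x = y = -40 mm: fingers closing along the block's x or y clear them.
- mould_top: Upper mould half, fixed, not needed: aluminium block 100 x 100 x 52 mm lying cavity up, a steel core 28 mm thick in it rising to 62 mm above the table. Origin: centre of its underside. It and the lower half stand either way round in two areas: in front of the bench and to the right.
- seat (a point): Centre of the floor of the pot's round seat, 43 mm above the table: a recess 56 mm wide, 7 mm deep with a 3 mm chamfer in a grey plastic plate 90 x 90 mm. z up; y along the beam towards the source housing, whose brass snout ends 78 mm from this point; the detector, a lying cylinder 60 mm thick, its top 110 mm above the table, begins 75 mm from it at -y. Along x both sides are open.
- bench: Transmission bench, fixed: base plate 130 mm (x) by 470 mm (y), 14 mm thick, the pot's seat in the middle, at +y the source housing (grey box 120 x 110 mm, top 140 mm above the table, near face 103 mm from the seat's centre, lever pivot on top up to 185 mm), at -y the detector. Origin: on the table under the seat's centre; its axes are the seat's.
- palm_pad (a point): Flat rubber-topped plate 50 mm (x) by 60 mm (y), 9 mm thick, at the free end of the shutter lever, on the housing's -x side. The point is the centre of its top face; its axes are the lever's. Released, it is 218 mm above the table and the pad slopes 0.25 rad, outer end up; fully down, 151 mm and 0.25 rad the other way. It goes nearly straight down, under 10 mm sideways.
- lever: The shutter lever: steel bar 20 mm wide that pivots on top of the source housing, its handle end with the palm pad reaching out 135 mm to -x of the pivot and clear of the housing. Origin: on the pivot axis, 172 mm above the table; y along that axis, x level when the lever is released.
- shutter_lever (a joint): Angle of the shutter lever (rad): 0 released, shutter shut; grows as the palm pad is pressed down; 0.5 at the stop, shutter fully open. A spring returns it: a push on the pad of about 4 N starts it and about 9 N holds it fully down.
- done_pot: Bystander: a finished pot of the same shape standing on the table by itself; leave it alone. Origin: centre of its underside.
- tape: Bystander: roll of copper tape lying flat, 60 mm across, 24 mm high, between the two mould areas. Origin: centre of its underside.
- spanner: Bystander: spanner about 150 mm long lying in front of the bench, to the left. Origin: centre of its underside.
- resin: Bystander: resin jar with a grey screw lid, 64 mm across, 100 mm high, to the left of the source housing. Origin: centre of its underside.
- mixing_cup: Bystander: paper mixing cup, 66 mm across, 75 mm high, front left. Origin: centre of its underside.
- brush: Bystander: brush about 170 mm long lying on the right, beyond the moulds. Origin: centre of its underside.
Mind the look-alikes: they are no part of the job. What is shaped like the pot but yellow is not meant.

How it is judged (in metres and radians):
On the way, in this order (a step that is already met when the one before it is completed fails the run):
1. the pot is lifted clear of the mould, the shutter shut (z of pot in the frame of mould above 0.045 m and contact force between pot and mould below 0.05 N and contact force between the fingers and pot above 1 N and value of joint shutter_lever below 0.08 rad), for 0.2 s.
2. the pot stands upright in the seat, let go and at rest, the shutter still shut (horizontal distance between pot and seat below 0.005 m and z of pot in the frame of seat between -0.003 and 0.003 m and angle between pot's own z axis and vertical below 0.06 rad and contact force between each of the fingers, the arm and pot below 0.1 N and linear speed of pot below 0.02 m/s and value of joint shutter_lever below 0.08 rad), for 0.3 s.
3. the robot holds the shutter lever fully down for a second (value of joint shutter_lever above 0.45 rad and contact force between any of the fingers, the arm and lever above 3 N), for 1 s.
At the end, for the whole second after the job is handed in: The pot stands upright (3.4 degrees) in the seat, within 3 mm of its floor and 5 mm of its centre, at rest and untouched; the shutter lever is fully down (0.45 rad or more of its 0.5), kept there by the robot pushing on the lever with more than 3 N (all of step 3 and horizontal distance between pot and seat below 0.005 m and z of pot in the frame of seat between -0.003 and 0.003 m and angle between pot's own z axis and vertical below 0.06 rad and contact force between each of the fingers, the arm and pot below 0.1 N and linear speed of pot below 0.02 m/s and velocity of joint shutter_lever below 0.1 rad/s); the arm keeps its last pose, push and grip.
It fails at once if the shutter is opened before the pot stands on its own in the seat (value of joint shutter_lever above 0.15 rad and (horizontal distance between pot and seat above 0.008 m or z of pot in the frame of seat above 0.008 m or contact force between the fingers and pot above 0.5 N)).
It fails at once if the pot is dropped (falls more than about 1 cm) (linear speed of pot above 0.45 m/s and contact force between the fingers and pot below 0.1 N).
It fails at once if the lever is hammered or leaned on (more than 60 N on it) (contact force between any of the fingers, the arm and lever above 60 N).
It fails at once if a bystander is moved by more than 3 cm (distance of any of done_pot, tape, spanner, resin, mixing_cup, brush from where it was at the start of the episode above 0.03 m).
It also fails if it takes over 61 s, if anything falls off the work surface, if the arm or the gripper's body presses on something with over 40 N, if the wrist force passes 120 N, or if a joint passes its speed limit or range.

## Working session

There is one attempt and no reset: what is moved stays moved. The work goes in short steps, Python scripts to look and compute and a tool call to move; the robot and the scene stay as the last step left them, time stands still between calls to the robot, and variables do not carry over. Pictures are saved under pics/ and viewed, at most 10 in all, crops included, and the job is handed in when it is done.

Besides the shell and the picture viewer there is one more tool, called after "Call:" in YAML: its name, and indented under it one key for each argument. drive_tool: Moves the arm, as the interface text tells. Its arguments: {"type":"object","properties":{"plan":{"type":"array","items":{"type":"array","items":{"type":"number"}}},"grip_force":{"type":"number"}},"required":["plan"]}

```bash
mkdir -p pics; cat > h.py <<'E'
from plant import *
import numpy as np, cv2
def grab(n):
    im=get_image(n); f=im["frame"]; z=im["z_map"].astype(float); K=np.array(im["mtx"]); k1=im["k1"]
    h,w=z.shape; u,v=np.meshgrid(np.arange(w),np.arange(h))
    p=cv2.undistortPoints(np.stack([u,v],-1).reshape(-1,1,2).astype(np.float64),K,np.array([k1,0,0,0.])).reshape(h,w,2)
    C=np.dstack([p[...,0]*z,p[...,1]*z,z]); R=np.array(im["R"]); t=np.array(im["t"]).ravel()
    W=(C-t)@R; W[z==0]=np.nan
    return f,W,im
E
python3 - <<'E'
from h import *
print(get_state())
for n in("scene","top"):
    f,W,im=grab(n); cv2.imwrite(f"pics/{n}0.png",cv2.resize(f,(800,600))); np.save(n+"W.npy",W); cv2.imwrite(n+"_raw.png",f); print(n,-np.array(im["R"]).T@np.array(im["t"]).ravel())
E
```

```text
{'clock': 0.0, 'joint_positions': array([ 1.11399326e+00,  2.87189678e-01,  1.57816370e+00, -2.36065587e-05,
        1.27859531e+00, -1.49985503e-01]), 'joint_velocities': array([-1.19000159e-03, -3.41747095e-04,  6.54221336e-04,  3.71395805e-04,
        1.35303990e-03,  7.68309567e-05]), 'joint_torque': array([ 1.17844385e-03, -4.05970752e+01, -2.92634082e+01, -4.64380662e-05,
        5.59118431e-03,  1.17551724e-05]), 'tcp_pos': array([203.57069181, 642.94949283, 254.93829629]), 'ee_rot': array([-3.13925970e+00, -3.29710329e-04,  2.83478154e+00]), 'contact_force': array([1.29074269, 0.78412159, 0.5054319 ]), 'wrist_torque': array([-0.00128082, -0.01737655, -0.01212877]), 'gripper_force': 0.0, 'width': 85.6007136308657}
scene [1294.77999581 -288.86746247  942.27903412]
top [ 381.50961701  -50.0975502  1206.06642946]
```

View pics/scene0.png

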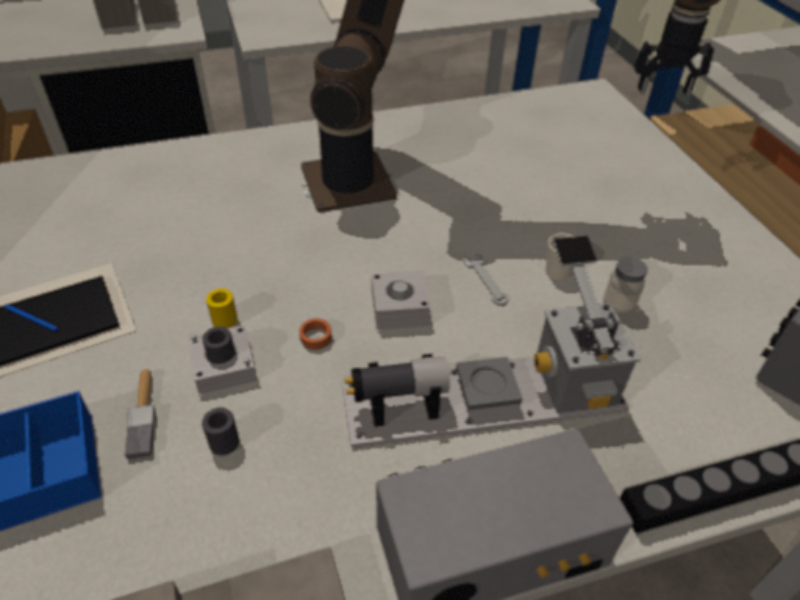

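View pics/top0.png

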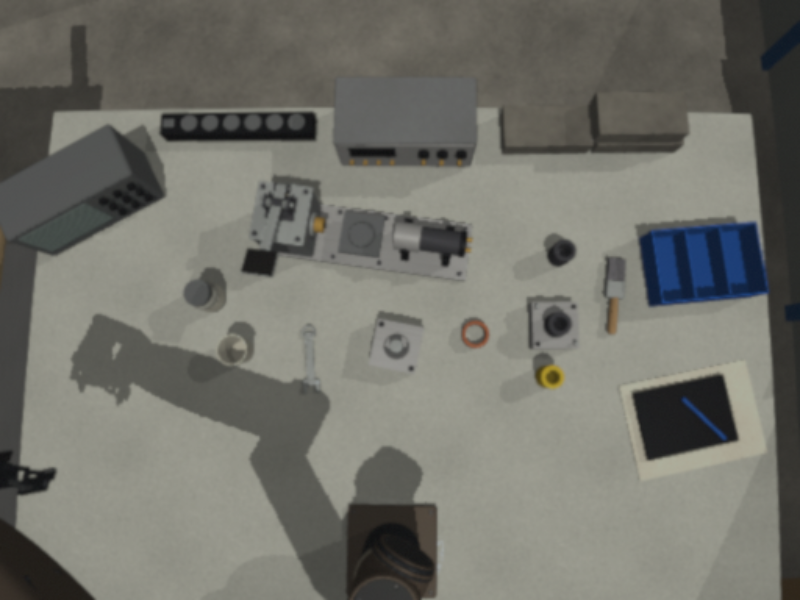

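Candidates for the pot, in the 800x600 pictures (scene | top):
- Dark cup in a block: (219,345) | (557,323).
- Free-standing dark cup (done_pot): (221,431) | (561,252).
- Yellow cup: (222,306) | (551,377).
- Steel core in the upper mould: (400,288) | (396,344).

The dark cup in the block is the pot. The seat is at (488,381) | (361,234) and the black palm pad is at (575,249) | (260,262). I'll measure these next and check the pot in a close crop.

```bash
cat > m.py <<'E'
from h import *
T=np.load("topW.npy"); S=np.load("sceneW.npy")
def sel(W,c,r,z0,z1):
    P=W.reshape(-1,3); k=(np.hypot(P[:,0]-c[0],P[:,1]-c[1])<r)&(P[:,2]>z0)&(P[:,2]<z1); return P[k]
def at(W,px): u,v=px; return W[int(v/1.5625),int(u/1.5625)]
def rect(P): 
    r=cv2.minAreaRect(P[:,:2].astype(np.float32)); return np.round(r[0],1),np.round(r[1],1),round(r[2],1)
for n,W,pot,seat,pad,dn in(("top",T,(557,323),(361,234),(260,262),(561,252)),("scene",S,(219,345),(488,381),(575,249),(221,431))):
    print(n,"pot",at(W,pot),"seat",at(W,seat),"pad",at(W,pad),"done",at(W,dn))
    c=at(W,pot)
    P=sel(W,c,50,70,90); print(" potrim",len(P),rect(P),np.median(P[:,2]))
    P=sel(W,c,75,35,46); print(" mould top",len(P),rect(P),np.median(P[:,2]))
    c=at(W,seat); P=sel(W,c,70,46,56); print(" plate",len(P),rect(P),np.median(P[:,2]))
    P=sel(W,c,23,30,49); print(" seatfloor",len(P),rect(P),np.median(P[:,2]))
    c=at(W,pad); P=sel(W,c,42,195,240); print(" pad",len(P),rect(P),P.mean(0))
    P=sel(W,c,260,128,147); print(" housing",len(P),rect(P))
f=cv2.imread("scene_raw.png"); cv2.imwrite("pics/crop.png",cv2.resize(f[170:310,90:200],None,fx=4,fy=4,interpolation=cv2.INTER_CUBIC))
E
python3 m.py
```

```text
top pot [ 487.94038003 -351.57381841   31.40897423] seat [679.49975055  75.17042915  42.31886921] pad [580.03205507 245.27858005 217.61210426] done [ 646.65557944 -369.50829846   17.68290902]
 potrim 129 (array([ 480.4, -347.2]), array([45.9, 49.4]), 0.4) 78.60671686275906
 mould top 628 (array([ 482.2, -345.7]), array([99. , 98.7]), 1.2) 40.13305975494144
 plate 485 (array([676.8,  75.5]), array([90.3, 91.8]), 82.7) 50.31954449967278
 seatfloor 136 (array([679.4,  75.2]), array([43.3, 41.7]), 1.6) 43.688969944523
 pad 395 (array([587.2, 244.4]), array([61.9, 68.1]), 82.8) [580.88292856 243.72499988 217.25775222]
 housing 896 (array([697.9, 231.6]), array([113.6, 126.8]), 82.4)
scene pot [ 501.55090338 -344.81852267   79.68803794] seat [674.27628334  74.6852668   46.1830675 ] pad [581.08009383 246.7170138  217.88644122] done [ 663.10721528 -362.75149894   64.78587868]
 potrim 200 (array([ 484.8, -348.1]), array([49.1, 47.8]), 12.1) 79.18298132335269
 mould top 721 (array([ 485. , -347.7]), array([103. ,  99.9]), 1.5) 40.93773657776545
 plate 756 (array([677.8,  72.8]), array([91.4, 93.6]), 82.9) 50.69646454556323
 seatfloor 188 (array([674.6,  74.9]), array([42.2, 44.5]), 65.9) 43.98379210306402
 pad 496 (array([589.3, 243.6]), array([64.9, 65.8]), 79.6) [586.78673423 242.68460577 215.37099733]
 housing 1255 (array([697.5, 229.9]), array([117. , 128.4]), 82.5)
```

View pics/crop.png

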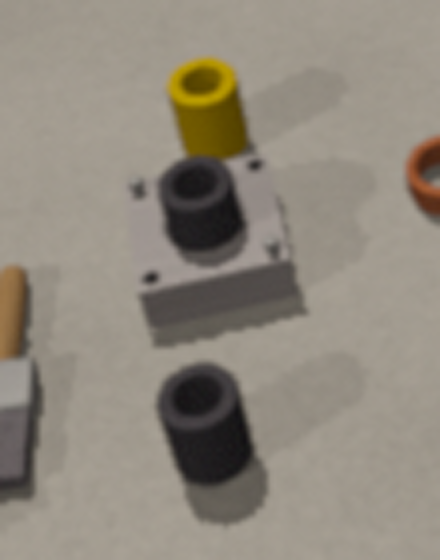

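The crop confirms the choice: the dark cup at crop (202,205) stands sunk in the block with two leader pins, with done_pot at (205,440) and the yellow cup at (205,115). Rim height 79 and mould top 40 match the description. I take the pot at (483,-347) with mould yaw 1.3°, the seat at (677,74.5) with bench yaw about -7.3°, and the pad at (584,244,217).

First move: lift and turn, so the fingers close along the mould's x.

Call:
drive_tool:
  plan:
    - [0, 0, 0, -1, 7.1]
    - [0, 0, 0, -1, 7.1]
    - [0, 0, 0, -1, 7.1]
    - [0, 0, 0, -1, 7.1]
    - [0, 0, 0, -1, 7.1]
    - [0, 0, 0, -1, 7.1]
    - [0, 0, 0, -1, 7.1]
    - [0, 0, 0, -1, 7.1]
    - [0, 0, 0, 0, 7.1]
    - [0, 0, 0, 0, 7.1]

```text
clock: 0.93
tcp_pos: [203.9, 643.6, 336.9]
ee_rot: [3.141, -0.001, 1.59]
contact_force: [-1.0, -0.0, 0.5]
width: 85.4
gripper_force: 0.0
```

```bash
cat > go.py <<'E'
# prints cm shifts in tool axes to target x y z, and turn (deg) to yaw (after the shift)
from h import *; import sys
from scipy.spatial.transform import Rotation as Ro
s=get_state(); p=np.array(s["tcp_pos"]); R=Ro.from_euler("xyz",s["ee_rot"]).as_matrix()
x,y,z,yaw=map(float,sys.argv[1:5])
print("t",round(s["clock"],2),"tcp",p.round(1),"rpy",np.degrees(s["ee_rot"]).round(2),"F",np.round(s["contact_force"],1),"w",round(s["width"],1),"j",np.round(s["joint_positions"],2))
print("shift cm",(R.T@(np.array([x,y,z])-p)/10).round(2),"turn",round(np.degrees(s["ee_rot"][2])-yaw,2))
E
python3 go.py 620 100 330 91.3
```

```text
t 0.93 tcp [203.9 643.6 336.9] rpy [ 1.7998e+02 -4.0000e-02  9.1070e+01] F [-1.  -0.   0.5] w 85.4 j [ 1.11  0.24  1.49 -0.    1.41  1.1 ]
shift cm [-55.13  40.59   0.66] turn -0.23
```

Call:
drive_tool:
  plan:
    - [0, -3.2, 2.4, 0, 0]
    - [0, -3.2, 2.4, 0, 0]
    - [0, -3.2, 2.4, 0, 0]
    - [0, -3.2, 2.4, 0, 0]
    - [0, -3.2, 2.4, 0, 0]
    - [0, -3.2, 2.4, 0, 0]
    - [0, -3.2, 2.4, 0, 0]
    - [0, -3.2, 2.4, 0, 0]
    - [0, -3.2, 2.4, 0, 0]
    - [0, -3.2, 2.4, 0, 0]

```text
clock: 1.77
tcp_pos: [452.3, 327.7, 335.9]
ee_rot: [-3.141, 0.0, 1.596]
contact_force: [-0.4, 0.4, 0.6]
width: 85.5
gripper_force: 0.0
```

Call:
drive_tool:
  plan:
    - [0, -3.2, 2.4, 0, 0]
    - [0, -3.2, 2.4, 0, 0]
    - [0, -3.2, 2.4, 0, 0]
    - [0, -3.2, 2.4, 0, 0]
    - [0, -3.2, 2.4, 0, 0]
    - [0, -3.2, 2.4, 0, 0]
    - [0, -4, 0, 0, 0]
    - [0, -4, 0, 0, 0]
    - [0, -4, -0.5, 0, 0]
    - [0, -4, -1, 0, 0]

```text
clock: 2.6
tcp_pos: [589.3, -21.1, 335.3]
ee_rot: [-3.14, -0.0, 1.596]
contact_force: [-1.0, 0.9, 0.7]
width: 85.4
gripper_force: 0.0
```

```bash
python3 go.py 483 -347 170 91.3
```

```text
t 2.6 tcp [589.3 -21.1 335.3] rpy [-1.7993e+02 -2.0000e-02  9.1430e+01] F [-1.   0.9  0.7] w 85.4 j [-0.21  0.05  1.7   0.    1.39 -0.23]
shift cm [-32.32 -11.42  16.54] turn 0.13
```

Call:
drive_tool:
  plan:
    - [0, -3.8, -1.3, 1, 0]
    - [0, -3.8, -1.3, 1, 0]
    - [0, -3.8, -1.3, 1, 0]
    - [0, -3.8, -1.3, 1, 0]
    - [0, -3.8, -1.3, 2, 0]
    - [0, -3.8, -1.3, 2, 0]
    - [0, -3, -1.3, 2, 0]
    - [0, -2, -1, 2, 0]
    - [0, 0, 0, 0, 0]
    - [0, 0, 0, 0, 0]

```text
clock: 3.43
tcp_pos: [495.7, -294.3, 217.1]
ee_rot: [-3.138, -0.003, 1.593]
contact_force: [0.7, 0.9, 1.5]
width: 85.3
gripper_force: 0.0
```

```bash
python3 go.py 483 -347 130 91.3
```

```text
t 3.43 tcp [ 495.7 -294.3  217.1] rpy [-179.82   -0.19   91.27] F [0.7 0.9 1.5] w 85.3 j [-0.71  0.11  1.86  0.    1.18 -0.73]
shift cm [-5.27 -1.35  8.69] turn -0.03
```

Call:
drive_tool:
  plan:
    - [0, -2, -0.5, 1, 0]
    - [0, -2, -0.5, 2, 0]
    - [0, -1.3, -0.4, 2, 0]
    - [0, 0, 0, 2, 0]
    - [0, 0, 0, 1.5, 0]
    - [0, 0, 0, 0, 0]
    - [0, 0, 0, 0, 0]

```text
clock: 4.02
tcp_pos: [485.1, -346.4, 134.5]
ee_rot: [-3.141, -0.001, 1.597]
contact_force: [0.7, 0.6, 0.1]
width: 85.5
gripper_force: 0.0
```

```bash
python3 go.py 483 -347 70 91.3; python3 - <<'E'
from h import *
f,W,im=grab("scene"); cv2.imwrite("pics/s1.png",cv2.resize(f[140:320,60:230],None,fx=3.3,fy=3.3,interpolation=cv2.INTER_CUBIC))
E
```

```text
t 4.02 tcp [ 485.1 -346.4  134.5] rpy [-1.7999e+02 -3.0000e-02  9.1510e+01] F [0.7 0.6 0.1] w 85.5 j [-0.79  0.24  1.87  0.    1.03 -0.82]
shift cm [-0.06 -0.21  6.45] turn 0.21
```

View pics/s1.png

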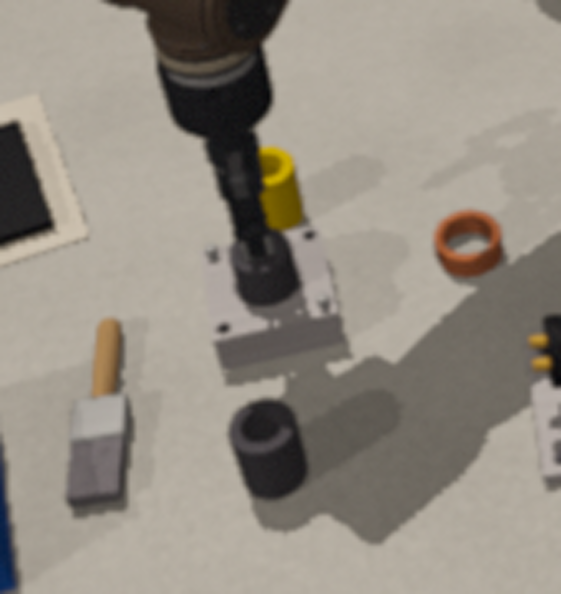

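The open fingers straddle the pot (seen at crop (265,265)), clear of the pins and the yellow cup. Now I lower and grip.

Call:
drive_tool:
  plan:
    - [0, 0, -0.1, 1.5, 0]
    - [0, 0, -0.1, 1.5, 0]
    - [0, 0, 0, 1.5, 0]
    - [0, 0, 0, 1.3, 0]
    - [0, 0, 0, 0.7, 0]
    - [0, 0, 0, 0, 0]
    - [0, 0, 0, 0, 0]
  grip_force: 50

```text
clock: 4.65
tcp_pos: [482.8, -347.6, 69.8]
ee_rot: [3.141, 0.001, 1.596]
contact_force: [-0.1, -0.5, 0.7]
width: 85.4
gripper_force: 0.0
```

Call:
drive_tool:
  plan:
    - [70, 0, 0, 0, 0]
    - [90, 0, 0, 0, 0]
    - [130, 0, 0, 0, 0]
    - [180, 0, 0, 0, 0]
    - [255, 0, 0, 0, 0]
    - [255, 0, 0, 0, 0]
    - [255, 0, 0, 0, 0]
    - [255, 0, 0, 0, 0]
  grip_force: 50

```text
clock: 5.32
tcp_pos: [483.2, -348.2, 70.5]
ee_rot: [3.14, 0.002, 1.596]
contact_force: [1.3, 1.2, 5.3]
width: 49.4
gripper_force: 52.6
```

```bash
python3 go.py 483 -347 68 91.3
```

```text
t 5.32 tcp [ 483.2 -348.2   70.5] rpy [1.7989e+02 1.0000e-01 9.1420e+01] F [1.3 1.2 5.3] w 49.4 j [-0.79  0.33  1.89  0.    0.91 -0.82]
shift cm [ 0.12 -0.02  0.25] turn 0.12
```

Call:
drive_tool:
  plan:
    - [255, 0, 0, -0.4, 0]
    - [255, 0, 0, -0.8, 0]
    - [255, 0, 0, -1, 0]
    - [255, 0, 0, -1, 0]
    - [255, 0, 0, -1, 0]
    - [255, 0, 0, -1.5, 0]
    - [255, 0, 0, -1.5, 0]
    - [255, 0, 0, -1.5, 0]
    - [255, 0, 0, -1.5, 0]
    - [255, 0, 0, -0.8, 0]

```text
clock: 6.15
tcp_pos: [482.3, -347.6, 181.7]
ee_rot: [3.141, 0.001, 1.596]
contact_force: [0.7, -0.5, -3.9]
width: 49.5
gripper_force: 53.7
```

Call:
drive_tool:
  plan:
    - [255, 0, 0, 0, 0]
    - [255, 0, 0, 0, 0]
    - [255, 0, 0, 0, 0]
    - [255, 0, 0, 0, 0]

```text
clock: 6.48
tcp_pos: [481.6, -346.8, 177.6]
ee_rot: [-3.139, -0.002, 1.596]
contact_force: [-0.2, -0.5, -3.6]
width: 49.4
gripper_force: 53.7
```

```bash
python3 go.py 677 74.5 180 82.7; python3 - <<'E'
from h import *
f,W,im=grab("scene"); cv2.imwrite("pics/s2.png",cv2.resize(f[140:320,60:230],None,fx=3.3,fy=3.3,interpolation=cv2.INTER_CUBIC))
E
```

```text
t 6.48 tcp [ 481.6 -346.8  177.6] rpy [-1.7987e+02 -1.3000e-01  9.1420e+01] F [-0.2 -0.5 -3.6] w 49.4 j [-0.79  0.19  1.85 -0.    1.11 -0.82]
shift cm [41.63 20.58 -0.19] turn 8.72
```

View pics/s2.png

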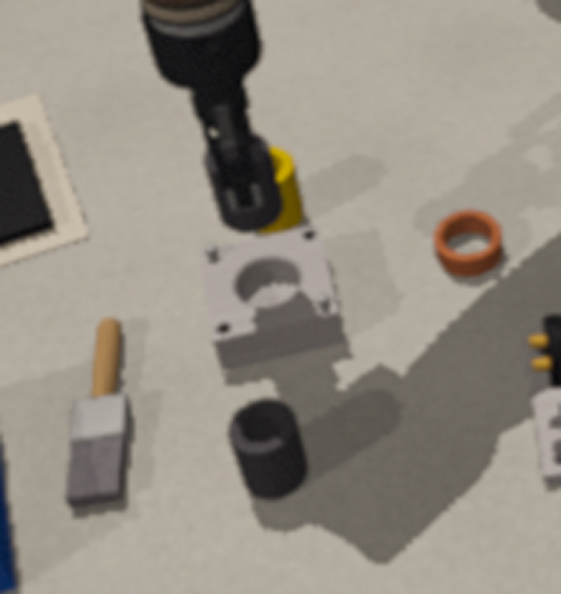

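The cavity at crop (268,280) is empty and the pot hangs upright in the fingers at (250,200). Next is the carry to the seat.

Call:
drive_tool:
  plan:
    - [255, 1, 0.5, -0.8, 0]
    - [255, 2, 1, -1, 0]
    - [255, 3, 1.5, -0.5, 0]
    - [255, 3, 1.5, 0, 0]
    - [255, 3, 1.5, 0, 0]
    - [255, 3, 1.5, 0, 0]
    - [255, 3, 1.5, 0, 0]
    - [255, 3, 1.5, 0, 0]
    - [255, 3, 1.5, 0, 0]
    - [255, 3, 1.5, 0, 0]

```text
clock: 7.37
tcp_pos: [610.9, -71.8, 202.2]
ee_rot: [-3.141, -0.0, 1.596]
contact_force: [0.0, -0.8, -4.1]
width: 49.5
gripper_force: 53.8
```

Call:
drive_tool:
  plan:
    - [255, 3, 1.5, 0, 0]
    - [255, 3, 1.5, 0, 0]
    - [255, 3, 1.5, 0, 0]
    - [255, 2, 1, 0, 0]
    - [255, 1, 0.4, 0, 0]
    - [255, 0, 0, 0, 3]
    - [255, 0, 0, 0, 3]
    - [255, 0, 0, 0, 2.7]
    - [255, 0, 0, 0, 0]
    - [255, 0, 0, 0, 0]

```text
clock: 8.2
tcp_pos: [666.3, 47.2, 202.0]
ee_rot: [-3.141, 0.0, 1.445]
contact_force: [0.4, -1.6, -2.9]
width: 49.3
gripper_force: 53.8
```

```bash
python3 go.py 677 74.5 130 82.7
```

```text
t 8.2 tcp [666.3  47.2 202. ] rpy [-1.7995e+02  1.0000e-02  8.2780e+01] F [ 0.4 -1.6 -2.9] w 49.3 j [-0.08  0.32  1.64 -0.    1.18  0.05]
shift cm [2.85 0.73 7.2 ] turn 0.08
```

Call:
drive_tool:
  plan:
    - [255, 1.4, 0.4, 0, 0]
    - [255, 1.4, 0.3, 1, 0]
    - [255, 0, 0, 2, 0]
    - [255, 0, 0, 2, 0]
    - [255, 0, 0, 1.5, 0]
    - [255, 0, 0, 0.7, 0]
    - [255, 0, 0, 0, 0]
    - [255, 0, 0, 0, 0]
    - [255, 0, 0, 0, 0]

```text
clock: 8.95
tcp_pos: [678.1, 74.1, 131.6]
ee_rot: [3.139, -0.0, 1.444]
contact_force: [0.2, -0.7, -4.0]
width: 49.5
gripper_force: 53.7
```

```bash
python3 go.py 677 74.5 112 82.7; python3 - <<'E'
from h import *
f,W,im=grab("scene"); cv2.imwrite("pics/s3.png",cv2.resize(f[160:300,210:420],None,fx=3.8,fy=3.8,interpolation=cv2.INTER_CUBIC))
P=W.reshape(-1,3); g=f.reshape(-1,3).max(1)
k=(np.hypot(P[:,0]-677,P[:,1]-74.5)<45)&(P[:,2]>60)&(P[:,2]<118)&(P[:,0]>677); Q=P[k]
# fit cylinder radius 25 to pot's visible side
from scipy.optimize import least_squares
Q=Q[(Q[:,2]<112)]
r=least_squares(lambda c:np.hypot(Q[:,0]-c[0],Q[:,1]-c[1])-25,[677,74],loss="soft_l1",f_scale=1.5); print("pot side fit",r.x,len(Q),np.abs(r.fun).mean(), "low z",np.percentile(Q[:,2],[1,50,99]))
E
```

```text
t 8.95 tcp [678.1  74.1 131.6] rpy [ 1.7985e+02 -2.0000e-02  8.2720e+01] F [ 0.2 -0.7 -4. ] w 49.5 j [-0.04  0.42  1.65  0.    1.07  0.09]
shift cm [ 0.03 -0.12  1.96] turn 0.02
pot side fit [677.32666478  74.22677152] 130 0.8566123239125564 low z [ 76.41695994  93.3839105  111.05577763]
```

View pics/s3.png

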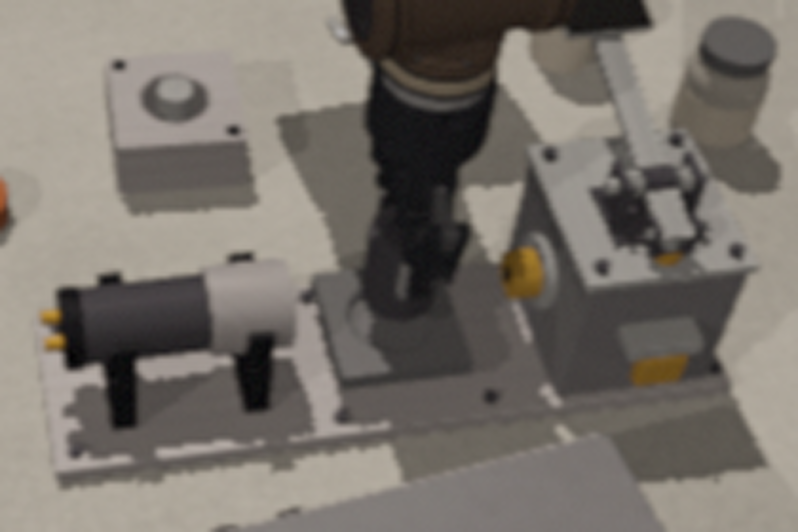

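The pot hangs over the recess, centre (677.3,74.2) against the seat at about (677.2,74.6). I'll lower it gently, watching the force.

Call:
drive_tool:
  plan:
    - [255, 0, 0, 0.8, 0]
    - [255, 0, 0, 0.8, 0]
    - [255, 0, 0, 0.5, 0]
    - [255, 0, 0, 0.3, 0]
    - [255, 0, 0, 0.2, 0]
    - [255, 0, 0, 0.2, 0]
    - [255, 0, 0, 0.1, 0]
    - [255, 0, 0, 0, 0]
    - [255, 0, 0, 0, 0]

```text
clock: 9.75
tcp_pos: [677.2, 74.1, 101.4]
ee_rot: [3.141, -0.0, 1.444]
contact_force: [-0.2, -0.2, -3.9]
width: 49.1
gripper_force: 53.8
```

Call:
drive_tool:
  plan:
    - [255, 0, 0, 0.1, 0]
    - [255, 0, 0, 0.1, 0]
    - [255, 0, 0, 0, 0]
    - [255, 0, 0, 0, 0]

```text
clock: 10.08
tcp_pos: [677.0, 74.1, 99.1]
ee_rot: [-3.141, 0.0, 1.444]
contact_force: [-0.7, 0.3, -4.8]
width: 49.2
gripper_force: 53.8
```

Call:
drive_tool:
  plan:
    - [255, 0, 0, 0.1, 0]
    - [255, 0, 0, 0, 0]
    - [255, 0, 0, 0, 0]

```text
clock: 10.33
tcp_pos: [677.3, 74.1, 98.6]
ee_rot: [3.141, -0.0, 1.444]
contact_force: [0.1, 1.0, -1.5]
width: 49.4
gripper_force: 53.9
```

Call:
drive_tool:
  plan:
    - [255, 0, 0, 0.1, 0]
    - [255, 0, 0, 0, 0]
    - [255, 0, 0, 0, 0]

```text
clock: 10.58
tcp_pos: [677.4, 74.1, 98.6]
ee_rot: [3.141, 0.0, 1.444]
contact_force: [-3.5, -0.1, 4.6]
width: 49.4
gripper_force: 54.5
```

The pot is resting on the floor at the expected height. Releasing.

Call:
drive_tool:
  plan:
    - [90, 0, 0, 0, 0]
    - [90, 0, 0, 0, 0]
    - [60, 0, 0, 0, 0]
    - [30, 0, 0, 0, 0]
    - [0, 0, 0, 0, 0]
    - [0, 0, 0, 0, 0]
    - [0, 0, 0, 0, 0]
    - [0, 0, 0, 0, 0]

```text
clock: 11.25
tcp_pos: [677.1, 74.1, 97.1]
ee_rot: [3.142, 0.0, 1.444]
contact_force: [0.2, 0.1, -0.4]
width: 85.1
gripper_force: 0.0
```

Call:
drive_tool:
  plan:
    - [0, 0, 0, -0.5, 0]
    - [0, 0, 0, -1, 0]
    - [0, 0, 0, -2, 0]
    - [0, 0, 0, -3, 0]
    - [0, 0, 0, -3, 0]
    - [0, 0, 0, -3, 0]
    - [0, 0, 0, -3, 0]
    - [0, 0, 0, -3, 0]
    - [0, 0, 0, -3, 0]
    - [0, 0, 0, 0, 0]

```text
clock: 12.08
tcp_pos: [679.7, 74.1, 323.0]
ee_rot: [3.126, -0.001, 1.444]
contact_force: [0.6, 0.1, 1.6]
width: 85.7
gripper_force: 0.0
```

```bash
python3 go.py 584 244 310 82.7
```

```text
t 12.08 tcp [679.7  74.1 323. ] rpy [ 1.7909e+02 -8.0000e-02  8.2730e+01] F [0.6 0.1 1.6] w 85.7 j [-0.04  0.26  1.49 -0.    1.38  0.09]
shift cm [ 15.64 -11.67   1.14] turn 0.03
```

Call:
drive_tool:
  plan:
    - [120, 2, -1.5, 0, 0]
    - [255, 3, -2, 0, 0]
    - [255, 3, -2.5, 0, 0]
    - [255, 3, -2.5, 0, 0]
    - [255, 2.5, -2, 0, 0]
    - [255, 1.5, -1, 0, 0]
    - [255, 0, 0, 0, 0]
    - [255, 0, 0, 0, 0]

```text
clock: 12.75
tcp_pos: [581.6, 238.2, 312.7]
ee_rot: [3.14, 0.0, 1.446]
contact_force: [-0.1, -0.9, -0.4]
width: -0.2
gripper_force: 0.0
```

```bash
python3 - <<'E'
from h import *
for n in("top","scene"):
    W=np.load(n+"W.npy"); f=cv2.imread(n+"_raw.png"); P=W.reshape(-1,3); g=f.reshape(-1,3).max(1)
    k=(np.hypot(P[:,0]-582,P[:,1]-244)<50)&(P[:,2]>195)&(P[:,2]<240)&(g<60); Q=P[k]
    print(n,len(Q),Q.mean(0),cv2.minAreaRect(Q[:,:2].astype(np.float32)))
f,W,im=grab("scene"); cv2.imwrite("pics/s4.png",cv2.resize(f[100:300,240:440],None,fx=3,fy=3,interpolation=cv2.INTER_CUBIC))
P=W.reshape(-1,3); k=(np.hypot(P[:,0]-677,P[:,1]-74.5)<45)&(P[:,2]>102)&(P[:,2]<112); Q=P[k]; print("rim",cv2.minAreaRect(Q[:,:2].astype(np.float32)),np.median(Q[:,2]),len(Q))
E
python3 go.py 582 244 260 82.7
```

```text
top 281 [579.19014049 244.95224934 219.16517553] ((580.1476440429688, 245.47412109375), (56.90808868408203, 46.68693923950195), 83.54347229003906)
scene 355 [583.01739398 245.12878116 217.93559424] ((581.821533203125, 245.37457275390625), (57.14719772338867, 48.451698303222656), 83.29093933105469)
rim ((678.3154907226562, 72.41763305664062), (47.51982116699219, 48.810081481933594), 65.5368423461914) 107.26727836172941 190
t 12.8 tcp [582.1 237.3 312.6] rpy [1.7994e+02 2.0000e-02 8.2760e+01] F [-0.   0.5  0.1] w 0.0 j [ 0.23  0.15  1.64 -0.    1.36  0.35]
shift cm [ 0.66 -0.1   5.26] turn 0.06
```

View pics/s4.png

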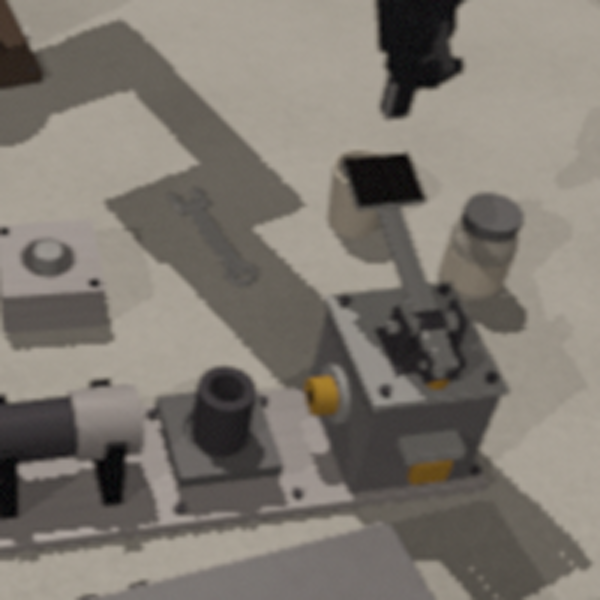

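The pot stands upright in the seat at (222,410), rim at 107 mm as it should be, and the shutter is still shut. The pad, at crop (385,180), measures (581,245.4,218). I move above it and then press gently.

Call:
drive_tool:
  plan:
    - [255, 0.7, 0, 1.5, 0]
    - [255, 0, -0.1, 2, 0]
    - [255, 0, 0, 1.5, 0]
    - [255, 0, 0, 1, 0]
    - [255, 0, 0, 0, 0]
    - [255, 0, 0, 0, 0]

```text
clock: 13.3
tcp_pos: [582.3, 243.5, 251.8]
ee_rot: [-3.141, 0.001, 1.442]
contact_force: [0.3, 0.3, 1.2]
width: -0.3
gripper_force: 0.0
```

Call:
drive_tool:
  plan:
    - [255, 0, 0, 0.3, 0]
    - [255, 0, 0, 0.3, 0]
    - [255, 0, 0, 0.3, 0]
    - [255, 0, 0, 0.3, 0]
    - [255, 0, 0, 0.3, 0]
    - [255, 0, 0, 0.3, 0]
    - [255, 0, 0, 0.3, 0]
    - [255, 0, 0, 0.3, 0]

```text
clock: 13.97
tcp_pos: [581.9, 244.9, 229.3]
ee_rot: [3.141, -0.001, 1.444]
contact_force: [-1.8, 0.3, 5.5]
width: 0.2
gripper_force: 2.7
```

```bash
python3 go.py 581 245 180 82.7
```

```text
t 13.97 tcp [581.9 244.9 229.3] rpy [ 1.7998e+02 -5.0000e-02  8.2730e+01] F [-1.8  0.3  5.5] w 0.2 j [0.24 0.21 1.71 0.   1.21 0.36]
shift cm [-0.01 -0.09  4.93] turn 0.03
```

Pressing with about 5.5 N, as expected. I continue to just short of the stop.

Call:
drive_tool:
  plan:
    - [255, 0, 0, 0.5, 0]
    - [255, 0, 0, 0.5, 0]
    - [255, 0, 0, 0.5, 0]
    - [255, 0, 0, 0.5, 0]
    - [255, 0, 0, 0.5, 0]
    - [255, 0, 0, 0.5, 0]
    - [255, 0, 0, 0.5, 0]
    - [255, 0, 0, 0.4, 0]
    - [255, 0, 0, 0.2, 0]
    - [255, 0, 0, 0, 0]

```text
clock: 14.8
tcp_pos: [581.1, 245.2, 188.2]
ee_rot: [-3.139, -0.0, 1.444]
contact_force: [-5.5, -0.3, 8.9]
width: 0.0
gripper_force: 4.8
```

Call:
drive_tool:
  plan:
    - [255, 0, 0, 0.2, 0]
    - [255, 0, 0, 0.2, 0]
    - [255, 0, 0, 0.1, 0]
    - [255, 0, 0, 0, 0]
    - [255, 0, 0, 0, 0]

```text
clock: 15.22
tcp_pos: [581.4, 245.2, 184.0]
ee_rot: [-3.14, -0.001, 1.444]
contact_force: [-5.5, 0.7, 8.2]
width: -0.0
gripper_force: 5.0
```

Call:
drive_tool:
  plan:
    - [255, 0, 0, 0.2, 0]
    - [255, 0, 0, 0.2, 0]
    - [255, 0, 0, 0, 0]
    - [255, 0, 0, 0, 0]

```text
clock: 15.55
tcp_pos: [581.8, 245.1, 180.3]
ee_rot: [-3.142, -0.001, 1.444]
contact_force: [-5.3, 0.3, 9.6]
width: -0.0
gripper_force: 5.2
```

Call:
drive_tool:
  plan:
    - [255, 0, 0, 0.15, 0]
    - [255, 0, 0, 0, 0]
    - [255, 0, 0, 0, 0]

```text
clock: 15.8
tcp_pos: [582.0, 245.1, 179.2]
ee_rot: [3.141, -0.001, 1.444]
contact_force: [-5.0, -0.7, 10.0]
width: 0.1
gripper_force: 5.6
```

Call:
drive_tool:
  plan:
    - [255, 0, 0, 0.15, 0]
    - [255, 0, 0, 0, 0]
    - [255, 0, 0, 0, 0]

```text
clock: 16.05
tcp_pos: [582.1, 245.1, 179.0]
ee_rot: [3.141, -0.001, 1.444]
contact_force: [-7.6, -1.7, 14.8]
width: 0.2
gripper_force: 7.8
```

Stop reached: the tool no longer advances and the force is rising. I add a little margin and hold.

Call:
drive_tool:
  plan:
    - [255, 0, 0, 0.1, 0]
    - [255, 0, 0, 0, 0]
    - [255, 0, 0, 0, 0]
    - [255, 0, 0, 0, 0]
    - [255, 0, 0, 0, 0]
    - [255, 0, 0, 0, 0]
    - [255, 0, 0, 0, 0]
    - [255, 0, 0, 0, 0]
    - [255, 0, 0, 0, 0]
    - [255, 0, 0, 0, 0]

```text
clock: 16.88
tcp_pos: [582.1, 245.1, 178.8]
ee_rot: [3.141, -0.001, 1.444]
contact_force: [-8.9, -0.9, 17.4]
width: 0.4
gripper_force: 9.2
```

Call:
drive_tool:
  plan:
    - [255, 0, 0, 0, 0]
    - [255, 0, 0, 0, 0]
    - [255, 0, 0, 0, 0]
    - [255, 0, 0, 0, 0]
    - [255, 0, 0, 0, 0]
    - [255, 0, 0, 0, 0]
    - [255, 0, 0, 0, 0]
    - [255, 0, 0, 0, 0]

```text
clock: 17.55
tcp_pos: [582.1, 245.1, 178.8]
ee_rot: [3.141, -0.001, 1.444]
contact_force: [-8.5, -1.1, 17.5]
width: 0.0
gripper_force: 9.2
```

```bash
python3 go.py 581 245 180 82.7; python3 - <<'E'
from h import *
f,W,im=grab("scene"); cv2.imwrite("pics/s5.png",cv2.resize(f[100:300,240:440],None,fx=3,fy=3,interpolation=cv2.INTER_CUBIC))
P=W.reshape(-1,3); k=(np.hypot(P[:,0]-677,P[:,1]-74.5)<45)&(P[:,2]>102)&(P[:,2]<112); Q=P[k]; print("rim",cv2.minAreaRect(Q[:,:2].astype(np.float32)),np.median(Q[:,2]),len(Q))
E
```

```text
t 17.55 tcp [582.1 245.1 178.8] rpy [ 1.7996e+02 -3.0000e-02  8.2750e+01] F [-8.5 -1.1 17.5] w 0.0 j [0.24 0.26 1.75 0.   1.13 0.36]
shift cm [-0.03 -0.11 -0.12] turn 0.05
rim ((677.9049072265625, 72.77801513671875), (47.620670318603516, 49.23908233642578), 70.57283020019531) 107.34997319414316 188
```

View pics/s5.png

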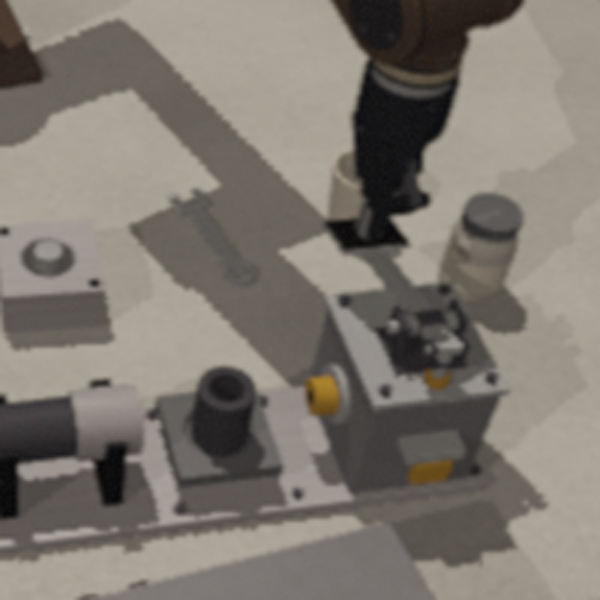

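The pad is held down by the shut fingers at (368,232), the pot is seated and untouched at (222,410), and the bystanders in view (spanner, jar, mixing cup) have not moved. Handing in.

```bash
python3 -c "
from plant import *
print(close_job())"
```

```text
the job is handed in; nothing more can be done
None
```

The pot stands upright and free in its seat, the robot is holding the shutter lever at its stop with about 17 N, and the job is handed in; the hand-in returned no verdict.

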